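Pry the retaining clip off a drive shaft

ROBOT

A 6-joint arm with a two-finger parallel gripper is mounted at the origin on a cart in front of the work surface, level with it; the furniture and walls round the work are solid. World frame = base frame: x ahead of the robot, y to its left, z up, the work surface at z = 0. Lengths are in m, angles in rad, forces in N, time in s.
With the tool pointing down it reaches from about 0.35 to 0.775 m from the base axis. Payload 7.3 kg.
Tool frame: the origin (TCP) lies on the centre line of the jaws, within the pads' length; the fingertips stand ahead of it and the grasp point (between the pads) lies 11 mm behind it (robot.nose_length is the z of the fingertips in the tool frame, in m); z points along the fingers, y is the line along which they close (so a half turn about z gives the same grasp; the last joint's range is limited). The gripper opens to 92 mm and grips with 3 to 60 N. Pads are 19 mm wide; open, the fingers measure 130 mm over their backs; the gripper's body (75 mm by 190 mm) begins 47 mm behind the grasp point.
Start: joints at [1.11, 0.342, 1.524, -0, 1.275, -0.146], TCP at [0.163, 0.499, 0.235] pointing down, gripper open.
Joint ranges: [-2.53, 2.53], [-0.77, 2.02], [0.04, 2.7], [-1, 4.14], [0.28, 2.66], [-3.11, 3.11]. Speed limits (rad/s): [2.57, 2.57, 3.14, 3.14, 3.14, 3.14].

INTERFACE

Orientations are given as [roll, pitch, yaw] about the fixed x, y, z axes, in that order (R = Rz(yaw) Ry(pitch) Rx(roll)).
In Python, from cell import robot, cams gives the robot as it stands. The module is installed in compiled form; this text tells all that it offers.
- The arm moves only by the tool carry_out, never from a script. Its argument "deltas" is a list of rows, each a list of 7 numbers: the shift along the tool's x, y, z in cm, then the turn, a rotation vector about the tool's x, y, z in rad, then the opening, from 0 (shut) to 1 (fully open). A call has exactly 8 rows; each row shifts and turns the commanded pose from where the row before left it, along the tool's axes as they then stand; what a row does not reach is not made up. A row lasts 1/12 s, in which the tool goes at most 41.7 mm and 7.16 degrees, less where a joint would pass 70% of its speed; a pose out of reach is approached as far as the arm can. A call is refused whole if a number of a shift passes 4.17 or a number of a turn 0.125, either way. A call with a gripper value outside its range is refused whole. The fingers move at their own pace and stop on an object; "force" is the grip in N (left out, the last holds). Time passes only in rows, so rows that do not move let the fingers close, or fill a call up. It gives the time, the measured TCP pose, the force, the opening and the grip force at its end, in the units of the state.
- robot.observe(): the state, without advancing time (a new reading comes with each control period).
- cams.read_camera(name): name is "scene" or "top"; returns a dict with "image" (480x640x3 uint8, blue, green, red), "depth" (480x640 float32, m along the optical axis (not along the pixel's ray), 0 where there is no reading), "fx", "fy", "cx", "cy" (pixels), "world_to_cam" (4x4, takes a point from world to camera coordinates). Camera axes: x right, y up, looking along -z (the intrinsics and any distortion apply to the point x, -y, -z); pixel columns grow to the right and rows downward; lengths in m; the calibration is good to about 2 mm. A picture is of the moment at which its call begins.
- robot.hand_in(): hands the job in; it is judged then, once.
The state is a dict: "time": time; "qpos": joint angles; "qvel": joint speeds; "joint_efforts": joint torques, N m; "tool_pos": TCP position; "tool_rot": TCP orientation; "contact_force": force on the tool from outside, world axes, zero at the start; "torque": the same for the moment, N m; "opening": finger opening in m; "grip_force": force on a finger pad.
Only numpy, scipy, OpenCV 4.12 (cv2) and the standard library are available. Lean on these libraries where they do the work, as an engineer would, in place of code of your own. Each camera call takes 0.05 s, during which the arm holds its last target. There are 200 camera calls.

TASK

Take the orange hooked pick from its stand, hook it gently behind the bow of the dark sprung clip on the drive unit's shaft, pry the clip out of its groove and draw it onto the tray with the blue mat at the front of the unit, wholly clear of the white wheel. Then stand the pick back in its stand. Keep your fingers off the clip, don't lose it on the desk, and leave the other things where they are.

Things in the scene. Friction and masses are not known exactly. Their poses are not given: they have to be found in the camera images.
- drive_unit: Grey drive unit, fixed. Origin: under the shaft axis, at desk height; its -x axis points to its front, where the tray is. Housing x -113 to +43, y -42 to +42, top 50 mm high; flush in its top a white wheel of radius 34 round the upright shaft; in front of it the tray. Rims 63 mm high along both sides and the front.
- shaft (a point): On the shaft axis at the height of the wheel's face (50 mm above the desk); axes as the unit's. From there up: brass washer of radius 11.5 to 2 mm, groove of radius 8 (holds the clip) to 6.8, steel shaft head of radius 10 to 14.3 mm.
- tray (a point): Middle of the tray's floor (blue mat on top of the housing, flush with the wheel, 50 mm above the desk); axes as the unit's. From the wheel's edge (39 mm towards +x) to the front rim (35 mm towards -x), 37 mm to either side; rims stand 13 mm above it.
- clip: Dark steel retaining clip, 4 mm thick, loose, 37 x 30 mm. Origin: ring centre (on the shaft axis when fitted), mid-thickness, 4 mm above the wheel when fitted. Axes as the unit's when fitted. Its bow is a bar x -29.5 to -25.5, y -15 to +15, lower face 0.5 to 2 mm above the wheel. Two sprung jaws along y +-13 grip the shaft from behind, at x +5; nothing else closes the ring.
- clip_eye (a point): Middle of the clip's eye, the opening behind the bow, free from above down to the wheel: x +-7 mm (bow on the -x side, washer on the +x side), y +-5 (two prongs). Drawn by the bow along -x with up to about 10 N the jaws spread and the clip springs off after 4 to 8 mm, jumping some mm; it drops on the wheel and can be dragged on to the tray. To unhook: back along +x, then up.
- pick: Hooked pick upright in the stand. Origin: middle of the underside of its black collar (radius 14, 4 high). Below: steel shank, 4 mm thick, on the z axis, ending in a round 4 mm thick foot that points along the pick's -x, to x -6. The shank telescopes and is clamped anywhere: foot underside 28 to 56 mm below the origin, not reported, to be felt or seen; it holds under working loads.
- handle (a point): Middle of the pick's orange handle, 27 mm above its origin, axes as the pick's: 20 x 20 mm, 46 high, flat sides across x and y; the place to grip it, firmly (40 N and more), for the pull at the hook tends to tilt it in the fingers.
- tool_stand: Blue block, fixed, 66 x 66 mm, 68 high, on a black foot 76 x 76. Origin: centre of its underside.
- slot (a point): Middle of the mouth of the slot in the stand's top, 68 mm above the desk: 16 mm along the stand's x, 12 along y, 64 deep. The pick stands with its collar on the block's top, its x axis along the stand's, its origin about 2 mm towards +x from here (the foot must fit into the slot).
- tub_ferrules: Bystander: round tub with a red lid, 51 mm wide, 41 high, loose. Origin: centre of its underside.
- fuse_box: Bystander: yellow and white box, 40 x 60 x 20 mm, loose. Origin: centre of its underside.
- screwdriver: Bystander: small blue screwdriver lying flat, 128 mm along its y axis, 21 thick, loose. Origin: centre of its underside.
There are look-alikes about, which are no part of the job. Of the things that look like the pick, the larger one is meant.

How it is judged:
By the outcome, as a careful person would: the job done as asked, in the order asked, and still so for the second after the job is handed in, with the robot touching nothing.
It also fails if it takes over 51 s, if anything falls off the work surface, if the arm or the gripper's body presses on something with over 40 N, if the wrist force passes 120 N, or if a joint passes its speed limit or range.

## Working session

There is one attempt and no reset: what is moved stays moved. The work goes in short steps, Python scripts to look and compute and a tool call to move; the robot and the scene stay as the last step left them, time stands still between calls to the robot, and variables do not carry over. Pictures are saved under pics/ and viewed, at most 10 in all, crops included, and the job is handed in when it is done.

Besides the shell and the picture viewer there is one more tool, called after "Request:" as name(argument=value, ...) on one line, values as JSON. carry_out: Moves the arm, as the interface text tells. Its arguments: {"type":"object","properties":{"deltas":{"type":"array","items":{"type":"array","items":{"type":"number"}}},"force":{"type":"number"}},"required":["deltas"]}

```bash
mkdir -p pics; ls
cat > h.py <<'E'
import numpy as np,cv2
from cell import robot,cams
def grab(n):
    d=cams.read_camera(n); return d
def world(d):
    h,w=d['depth'].shape; u,v=np.meshgrid(np.arange(w),np.arange(h)); z=d['depth']
    P=np.stack([(u-d['cx'])/d['fx']*z,-(v-d['cy'])/d['fy']*z,-z],-1)
    M=np.linalg.inv(d['world_to_cam']); return P@M[:3,:3].T+M[:3,3]
E
python3 - <<'E'
from h import *
print(robot.observe(),robot.nose_length)
for n in('scene','top'):
    d=grab(n); cv2.imwrite(f'pics/{n}0.png',d['image']); np.savez(f'{n}0.npz',**d)
    print(n,d['fx'],d['cx'],d['cy'],np.linalg.inv(d['world_to_cam']).round(3).tolist(),[k for k in d])
E
```

```text
pics
{'time': 0.0, 'qpos': array([ 1.11001233e+00,  3.42704051e-01,  1.52503784e+00,  1.98720811e-06,
        1.27539044e+00, -1.46015216e-01]), 'qvel': array([-0.00097955,  0.00022748, -0.00057182, -0.00185409, -0.00064308,
       -0.00088269]), 'joint_efforts': array([-1.19668050e-03, -4.31251931e+01, -2.44216561e+01,  7.17147742e-02,
        5.61194227e-02, -1.75751538e-04]), 'tool_pos': array([0.16234319, 0.49884588, 0.23404738]), 'tool_rot': array([-3.14006964e+00, -2.25897724e-04,  2.82682312e+00]), 'contact_force': array([ 0.34026731,  0.02433001, -0.47446237]), 'torque': array([-0.00734615,  0.01045489,  0.03094381]), 'grip_force': 0.0, 'opening': 0.09202430332374661} 0.008
scene 521.4719583996925 319.77129478528127 235.81120828982975 [[0.84, 0.375, -0.392, 0.188], [-0.543, 0.589, -0.599, -0.425], [0.006, 0.716, 0.698, 0.736], [0.0, 0.0, 0.0, 1.0]] ['image', 'depth', 'fx', 'fy', 'cx', 'cy', 'world_to_cam']
top 512.1580985497181 327.2210575168131 251.89452180484338 [[-0.022, 0.997, -0.073, 0.479], [-0.999, -0.02, 0.026, 0.174], [0.024, 0.074, 0.997, 1.013], [0.0, 0.0, 0.0, 1.0]] ['image', 'depth', 'fx', 'fy', 'cx', 'cy', 'world_to_cam']
```

View pics/scene0.png

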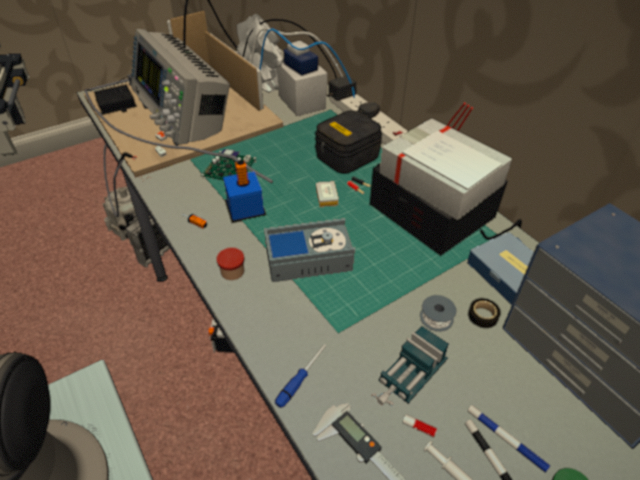

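View pics/top0.png

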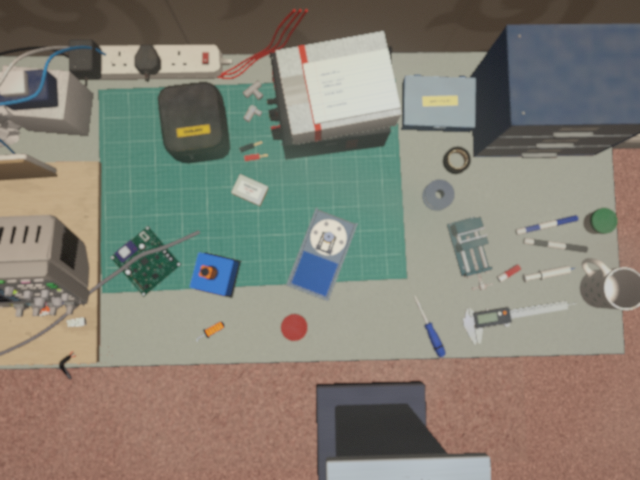

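The top view shows the stand with the pick at about (212,273), the unit's wheel at (327,238), its tray at (315,277), and the small look-alike lying at (214,329). Next I measure these with masks.

```bash
cat >> h.py <<'E'
def ray(d,uv,z):
    M=np.linalg.inv(d['world_to_cam']); uv=np.atleast_2d(uv).astype(float)
    r=np.stack([(uv[:,0]-d['cx'])/d['fx'],-(uv[:,1]-d['cy'])/d['fy'],-np.ones(len(uv))],-1)@M[:3,:3].T
    t=(z-M[2,3])/r[:,2]; return M[:3,3]+r*t[:,None]
def proj(d,p):
    c=np.atleast_2d(p)@d['world_to_cam'][:3,:3].T+d['world_to_cam'][:3,3]
    return np.stack([d['cx']-d['fx']*c[:,0]/c[:,2],d['cy']+d['fy']*c[:,1]/c[:,2]],-1)
E
python3 - <<'E'
from h import *
for n in('top','scene'):
    d=dict(np.load(n+'0.npz')); W=world(d); H=cv2.cvtColor(d['image'],cv2.COLOR_BGR2HSV)
    blue=(H[...,0]>100)&(H[...,0]<125)&(H[...,1]>150)&(H[...,2]>70)
    ora=(H[...,0]<16)&(H[...,1]>170)&(H[...,2]>100)
    white=(H[...,1]<60)&(H[...,2]>150)
    reg={'top':dict(stand=(blue,180,245,245,305),tray=(blue,280,335,250,305),wheel=(white,295,365,210,260),ora=(ora,190,230,255,290)),
         'scene':dict(stand=(blue,215,270,165,225),tray=(blue,260,320,225,262),wheel=(white,300,355,222,257),ora=(ora,225,255,155,190))}[n]
    for k,(m,a,b,c,e) in reg.items():
        mm=np.zeros(m.shape,np.uint8); mm[c:e,a:b]=m[c:e,a:b]
        nn,l,s,ce=cv2.connectedComponentsWithStats(mm); i=1+s[1:,4].argmax(); q=l==i
        cn=max(cv2.findContours(q.astype(np.uint8),0,2)[0],key=cv2.contourArea)
        (x,y),wh,an=cv2.minAreaRect(cn); zs=W[q][:,2]
        z=dict(stand=.068,tray=.05,wheel=.05,ora=.1)[k]
        el=cv2.fitEllipse(cn)
        box=cv2.boxPoints(((x,y),wh,an))
        print(n,k,s[i],'z',np.percentile(zs,[5,50,95]).round(4),'rect',np.round((x,y,*wh,an),1),'ctr',ray(d,(x,y),z).round(4)[0],'ell',np.round(el[0],1),ray(d,el[0],z).round(4)[0])
        print('  corners',ray(d,box,z)[:,:2].round(4).tolist())
    t=d['image']
    x0,y0,x1,y1=(180,205,370,315) if n=='top' else (210,145,370,285)
    cv2.imwrite(f'pics/{n}0c.png',cv2.resize(t[y0:y1,x0:x1],None,fx=4.2,fy=4.2,interpolation=cv2.INTER_CUBIC))
E
```

```text
top stand [ 191  254   46   41 1102] z [0.0513 0.0674 0.0705] rect [213.6 273.6  39.6  35.7  13.5] ctr [0.5128 0.3597 0.068 ] ell [213.  273.7] [0.5125 0.3608 0.068 ]
  corners [[0.4903, 0.4025], [0.5538, 0.3871], [0.5354, 0.3168], [0.4719, 0.3325]]
top tray [294 254  38  40 775] z [0.0469 0.0499 0.0528] rect [314.2 273.6  33.1  30.3  21.8] ctr [0.5095 0.1752 0.05  ] ell [311.9 274.9] [0.5072 0.1795 0.05  ]
  corners [[0.4955, 0.2148], [0.5479, 0.1928], [0.5236, 0.1355], [0.4713, 0.1577]]
top wheel [ 309  217   42   43 1281] z [0.0473 0.0503 0.0626] rect [328.  237.4  38.3  40.1  20.6] ctr [0.5772 0.1477 0.05  ] ell [329.  237.5] [0.577 0.146 0.05 ]
  corners [[0.5553, 0.1953], [0.6263, 0.1673], [0.5993, 0.0999], [0.5285, 0.1283]]
top ora [207 268   6  10  31] z [0.1107 0.1165 0.1206] rect [209.5 272.5   4.2   9.3   8.1] ctr [0.5137 0.3607 0.1   ] ell [209.1 272.3] [0.5141 0.3613 0.1   ]
  corners [[0.5062, 0.3656], [0.5225, 0.3632], [0.5213, 0.3558], [0.505, 0.3582]]
scene stand [ 223  172   41   48 1304] z [0.0107 0.0588 0.0696] rect [244.3 194.2  44.9  34.4  76.7] ctr [0.5005 0.32
[... 168 characters left out ...]
z [0.0484 0.0503 0.0524] rect [288.  243.7  21.5  34.5  82.2] ctr [0.5122 0.1782 0.05  ] ell [287.4 243.8] [0.511  0.1785 0.05  ]
  corners [[0.4939, 0.216], [0.5549, 0.1923], [0.5299, 0.1415], [0.4716, 0.1647]]
scene wheel [312 228  34  24 437] z [0.0487 0.0509 0.0643] rect [328.9 238.7  23.3  32.2  82.4] ctr [0.5833 0.1483 0.05  ] ell [327.2 239.5] [0.5795 0.1483 0.05  ]
  corners [[0.5693, 0.1876], [0.6275, 0.1647], [0.5968, 0.1104], [0.5414, 0.1328]]
scene ora [235 162  13  22 174] z [0.0766 0.1024 0.1186] rect [241.2 172.7  20.6  10.2  81.9] ctr [0.5109 0.3565 0.1   ] ell [241.3 171.9] [0.5122 0.3587 0.1   ]
  corners [[0.514, 0.392], [0.5336, 0.3854], [0.5079, 0.3225], [0.4893, 0.329]]
```

View pics/top0c.png

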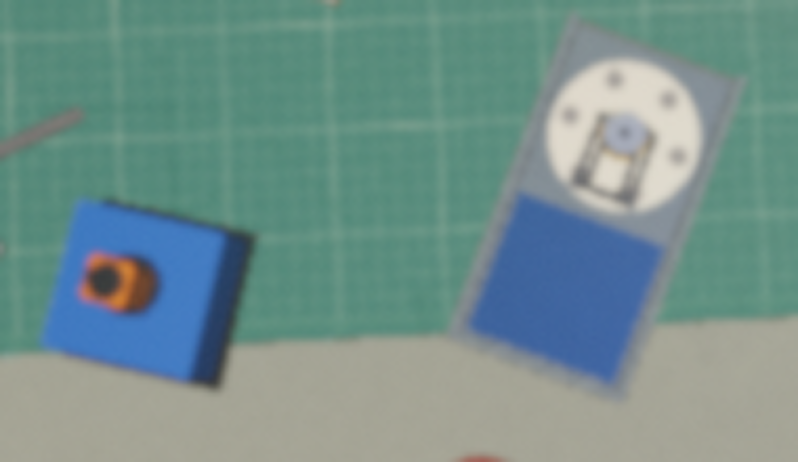

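Run:
```python
from h import *
def rect(d,m,z):
    cn=max(cv2.findContours(m.astype(np.uint8),0,cv2.CHAIN_APPROX_NONE)[0],key=cv2.contourArea)
    p=ray(d,cn[:,0],z)[:,:2]*1000
    return np.round(cv2.minAreaRect(p.astype(np.float32))[0],1),np.round(cv2.minAreaRect(p.astype(np.float32))[1:][0],1),round(cv2.minAreaRect(p.astype(np.float32))[2],1)
for n in('top','scene'):
    d=dict(np.load(n+'0.npz')); W=world(d); H=cv2.cvtColor(d['image'],cv2.COLOR_BGR2HSV); h,s,v=[H[...,i].astype(int) for i in range(3)]
    X,Y,Z=W[...,0],W[...,1],W[...,2]
    tray=(h>100)&(h<125)&(s>110)&(X>.44)&(X<.6)&(Y>.1)&(Y<.25)
    print(n,'tray',tray.sum(),rect(d,tray,.05))
    st=(h>95)&(h<125)&(s>110)&(abs(X-.515)<.06)&(abs(Y-.36)<.07)
    print('v hist',np.percentile(v[st],[5,25,50,75,95]))
    top=st&(v>np.percentile(v[st],50)*.8) if n=='top' else st&(Z>.063)
    top=top|((abs(X-.515)<.02)&(abs(Y-.36)<.02)&(Z>.08)&False)
    print('stand',top.sum(),rect(d,top,.068))
    ha=(abs(X-.515)<.04)&(abs(Y-.36)<.04)&(Z>.108)
    print('handle top',ha.sum(),W[ha].mean(0).round(4),rect(d,ha,np.median(Z[ha])), np.median(Z[ha]))
    hb=(abs(X-.515)<.04)&(abs(Y-.36)<.04)&(Z>.08); print('handle all',hb.sum(),W[hb].min(0).round(4),W[hb].max(0).round(4))
    wh=(s<70)&(v>140)&(np.hypot(X-.577,Y-.147)<.045); print('wheel',rect(d,wh,.05))
    cn=max(cv2.findContours(wh.astype(np.uint8),0,1)[0],key=cv2.contourArea); p=(ray(d,cv2.convexHull(cn)[:,0],.05)[:,:2]*1000).astype(np.float32)
    print(' circ',cv2.minEnclosingCircle(p))
    sh=(Z>.058)&(np.hypot(X-.577,Y-.147)<.018); print('shaft',sh.sum(),W[sh].mean(0).round(4))
```

```text
top tray 1230 (array([510.4, 175. ]), array([67.9, 63.5]), 68.1)
v hist [ 98.   170.   192.   193.25 195.  ]
stand 1075 (array([513.6, 364.5]), array([67.5, 66.5]), 75.5)
handle top 142 [0.5155 0.3635 0.118 ] (array([515.5, 363.1]), array([22., 20.]), 72.9) 0.11827080740019386
handle all 180 [0.5037 0.3527 0.08  ] [0.5274 0.3769 0.1236]
wheel (array([577.8, 146.7]), array([86. , 78.7]), 68.0)
 circ ((577.5780639648438, 146.66339111328125), 45.54279708862305)
shaft 96 [0.5786 0.1473 0.0633]
scene tray 781 (array([511.8, 178.9]), array([59.7, 64.6]), 68.3)
v hist [ 68.95  98.   101.   161.   167.  ]
stand 581 (array([510.8, 361. ]), array([73.1, 67.3]), 75.4)
handle top 100 [0.5123 0.3602 0.1165] (array([511.5, 358. ]), array([36.8, 20.1]), 71.3) 0.11713603378729814
handle all 224 [0.5017 0.3504 0.0804] [0.5244 0.3745 0.1228]
wheel (array([583.1, 148.7]), array([61.9, 62.3]), 65.3)
 circ ((578.21044921875, 147.79666137695312), 35.45436096191406)
shaft 83 [0.5764 0.1453 0.0631]
```

Run:
```python
from h import *
for n in('top','scene'):
    d=dict(np.load(n+'0.npz')); im=d['image']
    # rectified patch onto plane z=.068, stand neighbourhood and z=.05 unit; 0.25mm/px, up=+x, right=-y
    out=[]
    for z,c in((.068,(.513,.358)),(.054,(.567,.150))):
        S=400; g=(np.arange(S)-S/2)*.0002
        xx,yy=np.meshgrid(c[1]-g,c[0]-g) # cols->y, rows->x
        p=proj(d,np.stack([yy.ravel(),xx.ravel(),np.full(S*S,z)],-1)).reshape(S,S,2).astype(np.float32)
        out.append(cv2.remap(im,p[...,0],p[...,1],cv2.INTER_CUBIC))
    cv2.imwrite(f'pics/r_{n}.png',np.hstack(out))
a=cv2.imread('pics/r_top.png');b=cv2.imread('pics/r_scene.png')
cv2.imwrite('pics/r.png',cv2.resize(np.vstack([a,b]),(600,600)))
```

```text
(no output)
```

View pics/r.png

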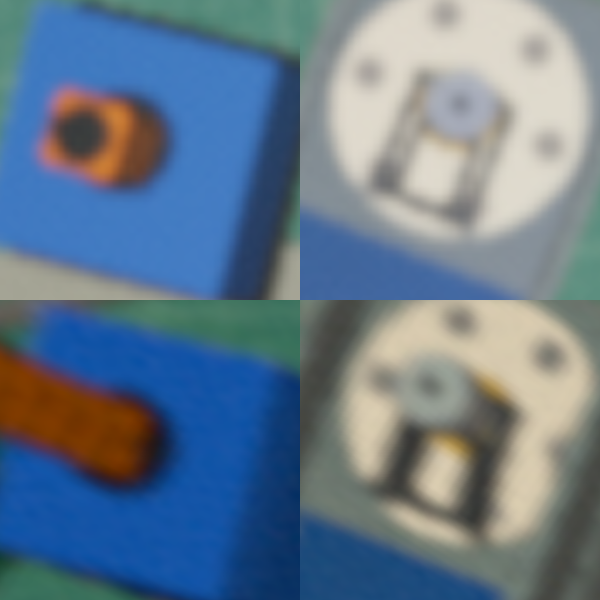

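The stand centre is about (0.513, 0.363) with edges at −14.5°/75.5°. The pick's axis is at about (0.5155, 0.3655). The shaft is at about (0.578, 0.147), with the unit at yaw −21.8°. I set out for the pick.

Add to h.py:
```python
from scipy.spatial.transform import Rotation as R
def go(pos,yaw,yawoff=0):
    s=robot.observe(); T=R.from_euler('xyz',s['tool_rot']); G=R.from_euler('xyz',[np.pi,0,np.deg2rad(yaw)])
    print('t',round(s['time'],2),'tcp',s['tool_pos'].round(4),'rot',s['tool_rot'].round(4),'F',s['contact_force'].round(1),'tau',s['torque'].round(2),'open',round(s['opening'],4),'grip',round(s['grip_force'],1))
    print('shift cm (start axes)',(T.inv().apply(np.array(pos)-s['tool_pos'])*100).round(2),'(goal axes)',(G.inv().apply(np.array(pos)-s['tool_pos'])*100).round(2),'rotvec',(T.inv()*G).as_rotvec().round(4))
```

```text
(no output)
```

Request:
carry_out(deltas=[[-2, -0.2, 0, 0, 0, 0, 0.5], [-4, -0.2, 0, 0, 0, 0, 0.5], [-4, -0.2, 0, 0, 0, 0, 0.5], [-4, -0.2, 0, 0, 0, 0, 0.5], [-4, -0.2, 0, 0, 0, 0, 0.5], [-4, -0.2, 0, 0, 0, 0, 0.5], [-4, -0.2, 0, 0, 0, 0, 0.5], [-4, -0.2, 0, 0, 0, 0, 0.5]])

```text
time: 0.77
tool_pos: [0.4443, 0.3899, 0.2344]
tool_rot: [-3.141, -0.001, 2.827]
contact_force: [0.4, 0.8, -0.3]
opening: 0.0467
grip_force: 0.0
```

Request:
carry_out(deltas=[[-3.5, -0.1, 1, 0, 0, -0.03, 0.5], [-2.2, 0, 2, 0, 0, -0.03, 0.5], [-1, 0, 2, 0, 0, 0, 0.5], [0, 0, 1, 0, 0, 0, 0.5], [0, 0, 0, 0, 0, 0, 0.5], [0, 0, 0, 0, 0, 0, 0.5], [0, 0, 0, 0, 0, 0, 0.5], [0, 0, 0, 0, 0, 0, 0.5]])

```text
time: 1.43
tool_pos: [0.5063, 0.3716, 0.1765]
tool_rot: [3.14, 0.002, 2.888]
contact_force: [-0.5, 0.2, -0.3]
opening: 0.046
grip_force: 0.0
```

```bash
python3 -c "
from h import *
go((.5155,.3655,.084),165.5)
d=grab('top'); x=d['image'][200:320,150:330]
e=grab('scene'); y=e['image'][110:230,170:350]
cv2.imwrite('pics/hov.png',cv2.resize(np.vstack([x,y]),None,fx=2.5,fy=2.5,interpolation=cv2.INTER_CUBIC))"
```

```text
t 1.43 tcp [0.5063 0.3716 0.1765] rot [3.1397e+00 1.8000e-03 2.8881e+00] F [-0.5  0.2 -0.3] tau [-0.02  0.   -0.02] open 0.046 grip 0.0
shift cm (start axes) [-1.03 -0.38  9.25] (goal axes) [-1.05 -0.36  9.25] rotvec [ 0.0019  0.0018 -0.0004]
```

View pics/hov.png

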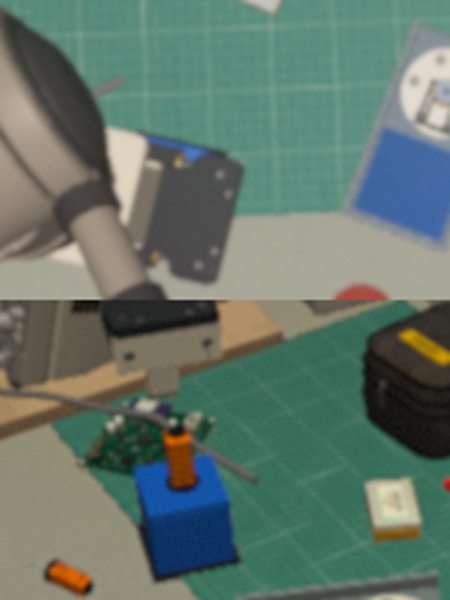

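The picture shows the open gripper hovering above and behind the orange handle (lower half, about (178,450)), with nothing in the way. Now I shift, descend and grip.

Request:
carry_out(deltas=[[-1.05, -0.35, 0.5, 0, 0, 0, 0.5], [0, 0, 1.5, 0, 0, 0, 0.5], [0, 0, 2, 0, 0, 0, 0.5], [0, 0, 2, 0, 0, 0, 0.5], [0, 0, 1.75, 0, 0, 0, 0.5], [0, 0, 1.0, 0, 0, 0, 0.5], [0, 0, 0.5, 0, 0, 0, 0.5], [0, 0, 0, 0, 0, 0, 0.5]], force=50)

```text
time: 2.2
tool_pos: [0.5158, 0.3642, 0.0813]
tool_rot: [-3.141, -0.001, 2.887]
contact_force: [-0.1, -0.6, 0.3]
opening: 0.0462
grip_force: 0.0
```

Request:
carry_out(deltas=[[0, 0, 0, 0, 0, 0, 0.3], [0, 0, 0, 0, 0, 0, 0.1], [0, 0, 0, 0, 0, 0, 0.1], [0, 0, 0, 0, 0, 0, 0.1], [0, 0, 0, 0, 0, 0, 0.1], [0, 0, 0, 0, 0, 0, 0.1], [0, 0, 0, 0, 0, 0, 0.1], [0, 0, 0, 0, 0, 0, 0.1]], force=50)

```text
time: 2.87
tool_pos: [0.5162, 0.3648, 0.083]
tool_rot: [3.141, 0.001, 2.887]
contact_force: [-0.9, 0.5, 4.7]
opening: 0.0198
grip_force: 50.0
```

```bash
python3 -c "
from h import *
go((.5155,.3655,.15),165.5)"
```

```text
t 2.87 tcp [0.5162 0.3648 0.083 ] rot [3.1407e+00 9.0000e-04 2.8868e+00] F [-0.9  0.5  4.7] tau [-0.06  0.13 -0.04] open 0.0198 grip 50.0
shift cm (start axes) [ 0.08  0.05 -6.7 ] (goal axes) [ 0.08  0.05 -6.7 ] rotvec [ 0.0009  0.0009 -0.0017]
```

Request:
carry_out(deltas=[[0, 0, -0.5, 0, 0, 0, 0.1], [0, 0, -1.0, 0, 0, 0, 0.1], [0, 0, -1.5, 0, 0, 0, 0.1], [0, 0, -1.5, 0, 0, 0, 0.1], [0, 0, -1.5, 0, 0, 0, 0.1], [0, 0, -1.5, 0, 0, 0, 0.1], [0, 0, -1.5, 0, 0, 0, 0.1], [0, 0, -1.0, 0, 0, 0, 0.1]])

```text
time: 3.53
tool_pos: [0.5162, 0.3648, 0.1844]
tool_rot: [3.14, 0.001, 2.887]
contact_force: [0.5, 0.1, -0.4]
opening: 0.0197
grip_force: 50.0
```

```bash
python3 -c "
from h import *
go((.5155,.3655,.083),165.5)
e=grab('scene'); np.savez('lift.npz',**e)
p=robot.observe()['tool_pos']; q=proj(e,[p+[0,0,-.016],p+[0,0,-.045],p+[0,0,-.072]]); print(q.round(1))
y=e['image'][130:230,200:290]
cv2.imwrite('pics/lift.png',cv2.resize(y,None,fx=6,fy=6,interpolation=cv2.INTER_CUBIC))"
```

```text
t 3.53 tcp [0.5162 0.3648 0.1844] rot [3.1402e+00 1.4000e-03 2.8868e+00] F [ 0.5  0.1 -0.4] tau [ 0.    0.   -0.03] open 0.0197 grip 50.0
shift cm (start axes) [ 0.1   0.04 10.14] (goal axes) [ 0.09  0.05 10.14] rotvec [ 0.0014  0.0014 -0.0017]
[[238.4 140. ]
 [239.9 152.6]
 [241.3 163.8]]
```

View pics/lift.png

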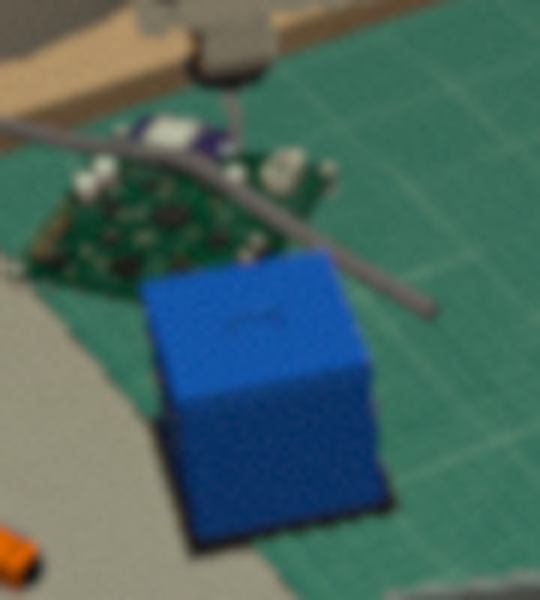

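The shank shows below the collar at crop (233,115) and the slot as a faint mark at (255,322). I'll quantify the slot from the rectified patch.

Run:
```python
from h import *
e=dict(np.load('lift.npz')); c=(.514,.364); S=120; g=(np.arange(S)-S/2)*.0005; a=np.deg2rad(-14.5)
U,V=np.meshgrid(g,g) # u along -14.5deg (cols), v along 75.5 (rows)
X=c[0]+U*np.cos(a)-V*np.sin(a); Y=c[1]+U*np.sin(a)+V*np.cos(a)
p=proj(e,np.stack([X.ravel(),Y.ravel(),np.full(S*S,.068)],-1)).reshape(S,S,2).astype(np.float32)
r=cv2.remap(e['image'],p[...,0],p[...,1],cv2.INTER_LINEAR).astype(float)
gray=r.sum(2); bg=np.median(gray[20:100,20:100]); dk=np.clip(bg-gray-8,0,None)
print(bg,'edge profile u',gray[40:80].mean(0)[::6].round(),'v',gray[:,40:80].mean(1)[::6].round())
w=dk*(abs(U)<.02)*(abs(V)<.02)
print('rows v, cols u step 2mm from -16');print((bg-gray)[28:93:4,28:93:4].round().astype(int))
m=w.sum(); mu=(w*U).sum()/m; mv=(w*V).sum()/m
print('centre uv mm',mu*1e3,mv*1e3,'std',np.sqrt((w*(U-mu)**2).sum()/m)*1e3,np.sqrt((w*(V-mv)**2).sum()/m)*1e3)
# stand edges in scene
b=(gray<0)
t=robot.observe()['tool_pos']-[c[0],c[1],0]; print('pick uv mm',1e3*(t[0]*np.cos(a)+t[1]*np.sin(a)),1e3*(-t[0]*np.sin(a)+t[1]*np.cos(a)))
```

```text
269.0 edge profile u [269. 270. 271. 269. 270. 269. 265. 261. 264. 264. 266. 262. 256. 259.
 269. 271. 269. 271. 271. 270.] v [263. 271. 270. 270. 270. 270. 269. 269. 265. 258. 251. 255. 267. 271.
 271. 270. 271. 271. 269. 262.]
rows v, cols u step 2mm from -16
[[ -1   0   1   0  -1   0  -4  -3  -1  -3   1  -6   1  -2  -2   0  -1]
 [ -2   0   3  -1  -2  -3   4  -7   0  -3   1   1   0   2  -1  -1   0]
 [ -3   1   0  -2  -2  -6   6  -5   1   1   2   4   1  -1  -1   0   0]
 [ -4   1   0   0  -1  -1   4  -2  -2   0   0   2   2   0  -1   0  -2]
 [ -1   0   3   4   1  -1   0  -6  -7  -3   2   7   8   3   3   0  -3]
 [  1   3   4   6   7  -2   0  -5  -4  -1   6  14  17   2   4  -2  -2]
 [ -2   4   7   8  10   3   1   3   1   4  15  19  20   5   2  -1  -4]
 [ -3   1   9  16  11   9   4   8  10  14  22  23  20   7  -1  -3  -2]
 [ -2  -2  10  18  15  13  12  15  15  20  26  26  20   8  -3  -5   0]
 [  0  -1   6  12  16  15  14  16  14  21  27  23  17   4   0  -7   0]
 [ -2   2   3   6   9  11   8  17   6   2  13  17  14   2  -1  -1   2]
 [ -1   4   2   0   3   4   3   5  -2 -10  -2   5   9   5  -1  -1   0]
 [  1   3   1   0   2   0  -1   0  -2  -6  -7  -6   3   3   1  -2  -2]
 [ -5  -3  -2   1   0  -2  -2  -2  -3  -4  -7  -5   0  -3   3  -3   0]
 [ -7  -3  -1   2   2  -5  -1  -1  -3  -4  -8  -6   3  -3   3  -3   2]
 [  5   6   1   1   1  -1  -1   2  -1  -4  -1  -3   2  -4  -1  -2   1]
 [  7   2   2   1  -3   1  -4   1   3  -4   1  -1  -3  -6  -5  -1   1]]
centre uv mm 1.8999439461883412 -0.01158445440956657 std 5.913642198144903 2.6834341272358895
pick uv mm 2.5219919316630257 1.833558278975986
```

The slot is long along −14.5°, and the pick sits toward +u of it, so the stand's and pick's x axis is at −14.5°. The present grip closes along the pick's y, which is weak against the pull. I set the pick back, turn the open gripper 90° round the handle, and regrip along x.

Request:
carry_out(deltas=[[0, 0, 1.0, 0, 0, 0, 0.1], [0, 0, 1.5, 0, 0, 0, 0.1], [0, 0, 1.5, 0, 0, 0, 0.1], [0, 0, 1.5, 0, 0, 0, 0.1], [0, 0, 1.5, 0, 0, 0, 0.1], [0, 0, 1.5, 0, 0, 0, 0.1], [0, 0, 1.0, 0, 0, 0, 0.1], [0, 0, 0.6, 0, 0, 0, 0.1]])

```text
time: 4.25
tool_pos: [0.5144, 0.3638, 0.0823]
tool_rot: [-3.139, -0.003, 2.887]
contact_force: [-20.0, -12.8, 61.2]
opening: 0.0197
grip_force: 50.0
```

Request:
carry_out(deltas=[[0, 0, 0, 0, 0, 0, 0.1], [0, 0, 0, 0, 0, 0, 0.5], [0, 0, 0, 0, 0, 0, 0.5], [0, 0, 0, 0, 0, 0, 0.5], [0, 0, 0, 0, 0, 0, 0.5], [0, 0, 0, 0, 0, 0.06, 0.5], [0, 0, 0, 0, 0, 0.12, 0.5], [0, 0, 0, 0, 0, 0.12, 0.5]])

```text
time: 4.92
tool_pos: [0.5158, 0.3646, 0.0806]
tool_rot: [-3.141, -0.0, 2.581]
contact_force: [0.0, -0.0, -0.7]
opening: 0.0458
grip_force: 0.0
```

Request:
carry_out(deltas=[[0, 0, -0.3, 0, 0, 0.12, 0.5], [0, 0, 0, 0, 0, 0.12, 0.5], [0, 0, 0, 0, 0, 0.12, 0.5], [0, 0, 0, 0, 0, 0.12, 0.5], [0, 0, 0, 0, 0, 0.12, 0.5], [0, 0, 0, 0, 0, 0.12, 0.5], [0, 0, 0, 0, 0, 0.12, 0.5], [0, 0, 0, 0, 0, 0.12, 0.5]])

```text
time: 5.58
tool_pos: [0.5158, 0.3645, 0.0836]
tool_rot: [-3.141, 0.0, 1.621]
contact_force: [-0.3, -0.7, 0.1]
opening: 0.046
grip_force: 0.0
```

Request:
carry_out(deltas=[[0, 0, 0, 0, 0, 0.12, 0.5], [0, 0, 0, 0, 0, 0.12, 0.5], [0, 0, 0, 0, 0, 0.065, 0.5], [0, 0, 0, 0, 0, 0, 0.5], [0, 0, 0, 0, 0, 0, 0.5], [0, 0, 0, 0, 0, 0, 0.5], [0, 0, 0, 0, 0, 0, 0.5], [0, 0, 0, 0, 0, 0, 0.5]])

```text
time: 6.25
tool_pos: [0.5159, 0.3646, 0.0841]
tool_rot: [-3.142, -0.0, 1.323]
contact_force: [-0.1, -0.4, 0.3]
opening: 0.0463
grip_force: 0.0
```

Run:
```python
from h import *
go((.5160,.3648,.083),75.5)
e=grab('scene'); W=world(e); X,Y,Z=[W[...,i] for i in range(3)]
m=(abs(X-.515)<.03)&(abs(Y-.365)<.03)&(Z>.073)&(Z<.125)
H=cv2.cvtColor(e['image'],cv2.COLOR_BGR2HSV); o=m&(H[...,0]<16)&(H[...,1]>170)
print(o.sum(), W[o].min(0).round(4),W[o].max(0).round(4))
```

```text
t 6.25 tcp [0.5159 0.3646 0.0841] rot [-3.1416 -0.      1.3227] F [-0.1 -0.4  0.3] tau [-0.06  0.08 -0.04] open 0.0463 grip 0.0
shift cm (start axes) [0.02 0.01 0.11] (goal axes) [0.02 0.01 0.11] rotvec [-0.    -0.     0.005]
198 [0.5003 0.3494 0.0735] [0.521  0.3736 0.122 ]
```

Request:
carry_out(deltas=[[0, 0, 0, 0, 0, 0, 0.3], [0, 0, 0, 0, 0, 0, 0.1], [0, 0, 0, 0, 0, 0, 0.1], [0, 0, 0, 0, 0, 0, 0.1], [0, 0, 0, 0, 0, 0, 0.1], [0, 0, 0, 0, 0, 0, 0.1], [0, 0, 0, 0, 0, 0, 0.1], [0, 0, 0, 0, 0, 0, 0.1]], force=58)

```text
time: 6.97
tool_pos: [0.5158, 0.3646, 0.0843]
tool_rot: [-3.142, -0.0, 1.322]
contact_force: [-0.1, -0.4, 0.0]
opening: 0.0197
grip_force: 58.0
```

```bash
python3 -c "
from h import *
go((.5625,.1531,.17),68.2)"
```

```text
t 6.97 tcp [0.5158 0.3646 0.0843] rot [-3.1415e+00 -1.0000e-04  1.3218e+00] F [-0.1 -0.4  0. ] tau [-0.09  0.19 -0.03] open 0.0197 grip 58.0
shift cm (start axes) [-19.35   9.73  -8.58] (goal axes) [-17.91  12.19  -8.57] rotvec [-0.000e+00 -1.000e-04  1.315e-01]
```

Request:
carry_out(deltas=[[0, 0, -0.5, 0, 0, 0, 0.1], [0, 0, -1.0, 0, 0, 0, 0.1], [0, 0, -1.5, 0, 0, 0, 0.1], [0, 0, -1.5, 0, 0, 0, 0.1], [0, 0, -1.5, 0, 0, 0, 0.1], [0, 0, -1.5, 0, 0, 0, 0.1], [0, 0, -1.0, 0, 0, 0, 0.1], [0, 0, 0, 0, 0, 0, 0.1]])

```text
time: 7.63
tool_pos: [0.5171, 0.3652, 0.1726]
tool_rot: [3.138, -0.004, 1.322]
contact_force: [0.1, 0.3, 0.8]
opening: 0.0195
grip_force: 58.0
```

Request:
carry_out(deltas=[[-1.5, 0.7, 0, 0, 0, 0, 0.1], [-3.0, 1.5, 0, 0, 0, 0, 0.1], [-4.0, 2.0, 0, 0, 0, 0, 0.1], [-4.0, 2.0, 0, 0, 0, 0, 0.1], [-4.0, 2.0, 0, 0, 0, 0, 0.1], [-2.0, 1.0, 0, 0, 0, 0, 0.1], [-0.9, 0.5, 0, 0, 0, 0.06, 0.1], [0, 0, 0, 0, 0, 0.06, 0.1]])

```text
time: 8.3
tool_pos: [0.5606, 0.1585, 0.1686]
tool_rot: [-3.141, 0.001, 1.195]
contact_force: [0.1, 0.4, -0.4]
opening: 0.0198
grip_force: 58.0
```

```bash
python3 -c "
from h import *
go((.5625,.1531,.17),68.2)
e=grab('scene');d=grab('top'); np.savez('s2.npz',**e);np.savez('t2.npz',**d)
a=e['image'][170:270,260:370];b=d['image'][190:290,275:385]
cv2.imwrite('pics/hov2.png',cv2.resize(np.hstack([a,b]),None,fx=3.6,fy=3.6,interpolation=cv2.INTER_CUBIC))
p=robot.observe()['tool_pos'];print(proj(e,[p-[0,0,.016],p-[0,0,.044],p-[0,0,.072]]).round(1))
"
```

```text
t 8.3 tcp [0.5606 0.1585 0.1686] rot [-3.1411e+00  1.1000e-03  1.1955e+00] F [ 0.1  0.4 -0.4] tau [-0.11  0.11  0.02] open 0.0198 grip 58.0
shift cm (start axes) [-0.43  0.38 -0.14] (goal axes) [-0.43  0.38 -0.14] rotvec [-0.0005  0.0011  0.0051]
[[314.8 197.4]
 [314.8 209.5]
 [314.8 221.1]]
```

View pics/hov2.png

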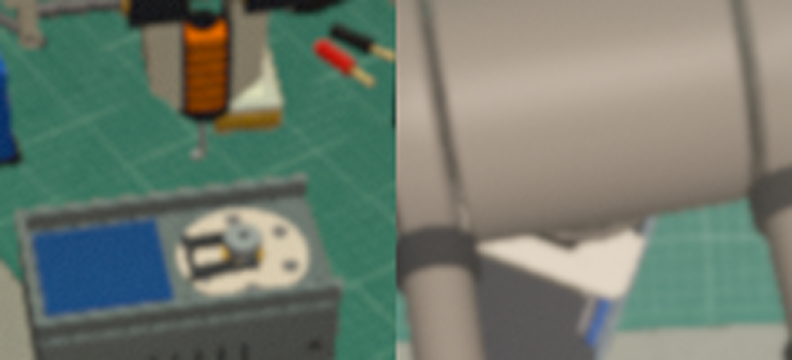

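The left half shows the hook: shank at pixel about (316.5,208), foot at about (315,213) pointing left toward the tray. The unit with its clip is below it. I'll measure shank and shaft head in this same view, so the calibration error cancels.

Run:
```python
from h import *
e=dict(np.load('s2.npz')); im=e['image']; H=cv2.cvtColor(im,cv2.COLOR_BGR2HSV)
print('sat rows 200-217 cols 308-324'); print(H[200:218,308:325,1]); print(H[200:218,308:325,2])
d0=dict(np.load('scene0.npz'));W=world(d0);
m=(W[...,2]>.0605)&(np.hypot(W[...,0]-.577,W[...,1]-.147)<.02)
ys,xs=np.nonzero(m); print('head px',xs.mean(),ys.mean(),len(xs))
# clean head: low-sat bluish-grey
h=cv2.cvtColor(d0['image'],cv2.COLOR_BGR2HSV); print(h[226:250:1,312:340,2])
s=robot.observe(); print(s['tool_pos'])
```

```text
sat rows 200-217 cols 308-324
[[ 55  46  41 117 229 231 255 234 232 215 224 216 201 186 111  56  50]
 [ 94  75  59  38 130 168 181 173 162 144 125 133 134 150 157 123 103]
 [112  96  93 102  91  61   9  22  28  28  38  92 161 195 197 186 167]
 [122 109 102 101 101 103  99  52  31  78  65 121 181 207 220 214 209]
 [122 120 110 100 100 106  97  44  35  69  78  83 186 217 220 220 220]
 [122 121 113 108 102 105  95  45  28  70  78  73 155 194 177 171 153]
 [120 124 121 116 107 100  84  43  25  64  83  66  93 110 101  83  69]
 [122 124 123 117 108  97  77  41  25  70  97  79  59  60  57  63  90]
 [124 116 114 110 105  98  82  42  27  69 110 110 111 110 109 114 120]
 [112 112 106 104 106 109  92  46  23  67 106 121 129 124 129 131 135]
 [103 106 114 114 117 106  81  30  25  70 105 117 117 126 127 125 130]
 [107 115 122 123 112  73  40  22  26  68 103 115 117 120 125 131 127]
 [120 121 124 123  89  44  19  19  30  76 113 120 118 116 116 127 130]
 [125 122 119 122  91  44  18  26  51  93 121 125 119 117 113 120 125]
 [123 125 123 123 117  84  65  71  91 116 123 123 124 122 116 109 117]
 [125
[... 3679 characters left out ...]
  59  64  68  77  85  95 106 115 121
  127 150 186 211 215 214 215 206 182 152]
 [152  99  67  63  59  57  60  69  76  90 104 119 128 136 151 167 176 180
  182 190 203 213 215 213 214 211 199 183]
 [138  96  66  61  66  76  92 115 133 147 166 179 182 187 195 205 210 209
  211 212 214 216 213 215 215 214 212 208]
 [121 102 100 107 111 121 143 170 186 194 203 209 211 210 213 214 212 209
  209 209 213 216 215 214 216 215 214 215]
 [115 121 149 165 166 167 186 203 211 211 216 215 216 217 215 210 197 186
  182 190 200 206 208 206 207 205 205 201]
 [120 132 165 186 195 197 207 214 218 214 216 216 215 212 206 194 171 150
  147 156 169 179 181 178 173 170 168 164]]
[0.56002354 0.16076293 0.16865271]
```

Run:
```python
from h import *
e=dict(np.load('s2.npz')); d=dict(np.load('top0.npz')); p=np.array([.5606,.1585,.1686])
C=np.linalg.inv(e['world_to_cam'])[:3,3]; t=(C-p)[:2]; t/=np.linalg.norm(t)
print('collar near rim px',proj(e,p+[*(t*.014),-.016]).round(2), 'far', proj(e,p+[*(-t*.014),-.016]).round(2))
print('axis at -.05,-.055',proj(e,[p-[0,0,.05],p-[0,0,.055]]).round(2))
print('head scene',ray(e,(327.1,234.7),.0643).round(4))
a=np.deg2rad(-21.8); u=np.array([np.cos(a),np.sin(a)])
for s in((.577,.1453),(.5784,.1475)):
    q=np.array(s)-.0165*u; print('target',q.round(4))
    print(' bow inner mid px',proj(e,[*(np.array(s)-.0255*u),.056]).round(1),' bow outer',proj(e,[*(np.array(s)-.0295*u),.056]).round(1))
print('1mm in world x,y ->px',proj(e,p+[.01,0,-.05])/1-proj(e,p-[0,0,.05]),proj(e,p+[0,.01,-.05])-proj(e,p-[0,0,.05]))
go((.5625,.1531,.14),68.2)
```

```text
collar near rim px [[315.76 203.26]] far [[315.77 192.81]]
axis at -.05,-.055 [[315.75 212.65]
 [315.75 214.74]]
head scene [[0.5782 0.1469 0.0643]]
target [0.5617 0.1514]
 bow inner mid px [[313.5 240.5]]  bow outer [[311.4 240.7]]
target [0.5631 0.1536]
 bow inner mid px [[313.5 239.5]]  bow outer [[311.4 239.7]]
1mm in world x,y ->px [[ 4.72447739 -2.00410459]] [[-3.00767949 -3.14272884]]
t 8.4 tcp [0.56   0.1608 0.1687] rot [-3.1406e+00  3.0000e-04  1.1996e+00] F [-0.4 -1.  -0.5] tau [-0.08  0.09 -0.01] open 0.0201 grip 58.0
shift cm (start axes) [-0.62  0.51  2.86] (goal axes) [-0.62  0.51  2.87] rotvec [-0.001   0.0004  0.0093]
```

Robot and scene camera agree (axis predicted at 315.75, measured 315.75). The foot underside is about 52 mm below the TCP.

Request:
carry_out(deltas=[[-0.2, 0.2, 0, 0, 0, 0.009, 0.1], [-0.4, 0.3, 0.5, 0, 0, 0, 0.1], [0, 0, 1.0, 0, 0, 0, 0.1], [0, 0, 1.0, 0, 0, 0, 0.1], [0, 0, 0.5, 0, 0, 0, 0.1], [0, 0, 0, 0, 0, 0, 0.1], [0, 0, 0, 0, 0, 0, 0.1], [0, 0, 0, 0, 0, 0, 0.1]])

```text
time: 9.07
tool_pos: [0.5627, 0.1544, 0.1393]
tool_rot: [3.141, -0.0, 1.193]
contact_force: [-0.0, 1.7, -1.4]
opening: 0.0199
grip_force: 58.0
```

```bash
python3 -c "
from h import *
go((.5629,.1530,.104),68.2)
e=grab('scene'); np.savez('s3.npz',**e)
cv2.imwrite('pics/hov3.png',cv2.resize(e['image'][190:260,285:365],None,fx=7,fy=7,interpolation=cv2.INTER_CUBIC))
go((.5629,.1530,.104),68.2)
"
```

```text
t 9.07 tcp [0.5627 0.1544 0.1393] rot [ 3.1413e+00 -3.0000e-04  1.1932e+00] F [-0.   1.7 -1.4] tau [-0.05  0.06 -0.03] open 0.0199 grip 58.0
shift cm (start axes) [-0.13  0.07  3.53] (goal axes) [-0.13  0.07  3.53] rotvec [ 0.0003 -0.0003  0.0029]
t 9.12 tcp [0.5629 0.1544 0.1396] rot [ 3.1409e+00 -5.0000e-04  1.1931e+00] F [ 0.  -0.4 -0.4] tau [-0.07  0.08  0.01] open 0.0196 grip 58.0
shift cm (start axes) [-0.13  0.05  3.56] (goal axes) [-0.13  0.06  3.56] rotvec [ 0.0006 -0.0005  0.0028]
```

View pics/hov3.png

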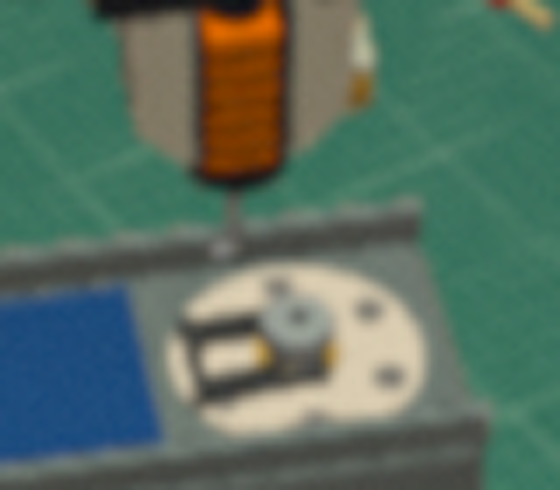

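The picture shows the shank at crop (232,215), straight above the eye, whose middle is at crop (230,350). Now down.

Request:
carry_out(deltas=[[-0.09, 0.04, 0, 0, 0, 0, 0.1], [0, 0, 0.5, 0, 0, 0, 0.1], [0, 0, 0.8, 0, 0, 0, 0.1], [0, 0, 0.8, 0, 0, 0, 0.1], [0, 0, 0.7, 0, 0, 0, 0.1], [0, 0, 0.4, 0, 0, 0, 0.1], [0, 0, 0, 0, 0, 0, 0.1], [0, 0, 0, 0, 0, 0, 0.1]])

```text
time: 9.78
tool_pos: [0.5625, 0.1532, 0.1068]
tool_rot: [-3.141, 0.0, 1.193]
contact_force: [-1.0, -0.4, -0.2]
opening: 0.0199
grip_force: 58.0
```

Request:
carry_out(deltas=[[0, 0, 0.05, 0, 0, 0, 0.1], [0, 0, 0.05, 0, 0, 0, 0.1], [0, 0, 0.03, 0, 0, 0, 0.1], [0, 0, 0, 0, 0, 0, 0.1], [0, 0, 0, 0, 0, 0, 0.1], [0, 0, 0, 0, 0, 0, 0.1], [0, 0, 0, 0, 0, 0, 0.1], [0, 0, 0, 0, 0, 0, 0.1]])

```text
time: 10.45
tool_pos: [0.5627, 0.1533, 0.106]
tool_rot: [3.142, -0.0, 1.193]
contact_force: [-0.3, 0.7, -0.0]
opening: 0.0198
grip_force: 58.0
```

```bash
python3 -c "
from h import *
go((.5629,.1530,.104),68.2)
"
```

```text
t 10.45 tcp [0.5627 0.1533 0.106 ] rot [ 3.1415e+00 -1.0000e-04  1.1928e+00] F [-0.3  0.7 -0. ] tau [-0.09  0.05  0.04] open 0.0198 grip 58.0
shift cm (start axes) [-0.01  0.03  0.2 ] (goal axes) [-0.01  0.03  0.2 ] rotvec [ 0.0001 -0.0001  0.0025]
```

Request:
carry_out(deltas=[[0, 0, 0.05, 0, 0, 0, 0.1], [0, 0, 0.05, 0, 0, 0, 0.1], [0, 0, 0.03, 0, 0, 0, 0.1], [0, 0, 0, 0, 0, 0, 0.1], [0, 0, 0, 0, 0, 0, 0.1], [0, 0, 0, 0, 0, 0, 0.1], [0, 0, 0, 0, 0, 0, 0.1], [0, 0, 0, 0, 0, 0, 0.1]])

```text
time: 11.12
tool_pos: [0.5626, 0.1532, 0.1047]
tool_rot: [3.142, -0.0, 1.193]
contact_force: [0.4, -0.6, -1.1]
opening: 0.0199
grip_force: 58.0
```

```bash
python3 -c "
from h import *
go((.5629,.1530,.104),68.2)
"
```

```text
t 11.12 tcp [0.5626 0.1532 0.1047] rot [ 3.1415e+00 -1.0000e-04  1.1928e+00] F [ 0.4 -0.6 -1.1] tau [-0.1   0.08 -0.01] open 0.0199 grip 58.0
shift cm (start axes) [-0.01  0.03  0.07] (goal axes) [-0.01  0.03  0.07] rotvec [ 0.0001 -0.0001  0.0025]
```

Request:
carry_out(deltas=[[0, 0, 0.03, 0, 0, 0, 0.1], [0, 0, 0.04, 0, 0, 0, 0.1], [0, 0, 0.03, 0, 0, 0, 0.1], [0, 0, 0, 0, 0, 0, 0.1], [0, 0, 0, 0, 0, 0, 0.1], [0, 0, 0, 0, 0, 0, 0.1], [0, 0, 0, 0, 0, 0, 0.1], [0, 0, 0, 0, 0, 0, 0.1]])

```text
time: 11.78
tool_pos: [0.5626, 0.1533, 0.1036]
tool_rot: [3.142, -0.0, 1.193]
contact_force: [0.0, 1.1, -0.6]
opening: 0.0198
grip_force: 58.0
```

Request:
carry_out(deltas=[[0, 0, 0.03, 0, 0, 0, 0.1], [0, 0, 0.04, 0, 0, 0, 0.1], [0, 0, 0.03, 0, 0, 0, 0.1], [0, 0, 0, 0, 0, 0, 0.1], [0, 0, 0, 0, 0, 0, 0.1], [0, 0, 0, 0, 0, 0, 0.1], [0, 0, 0, 0, 0, 0, 0.1], [0, 0, 0, 0, 0, 0, 0.1]])

```text
time: 12.45
tool_pos: [0.5627, 0.1532, 0.1027]
tool_rot: [3.142, -0.0, 1.193]
contact_force: [-0.2, -0.4, -0.0]
opening: 0.0196
grip_force: 58.0
```

Request:
carry_out(deltas=[[0, 0, 0.03, 0, 0, 0, 0.1], [0, 0, 0.04, 0, 0, 0, 0.1], [0, 0, 0.03, 0, 0, 0, 0.1], [0, 0, 0, 0, 0, 0, 0.1], [0, 0, 0, 0, 0, 0, 0.1], [0, 0, 0, 0, 0, 0, 0.1], [0, 0, 0, 0, 0, 0, 0.1], [0, 0, 0, 0, 0, 0, 0.1]])

```text
time: 13.12
tool_pos: [0.5626, 0.1533, 0.1016]
tool_rot: [3.142, -0.0, 1.193]
contact_force: [0.5, -0.9, -1.0]
opening: 0.0196
grip_force: 58.0
```

Request:
carry_out(deltas=[[0, 0, 0.03, 0, 0, 0, 0.1], [0, 0, 0.04, 0, 0, 0, 0.1], [0, 0, 0.03, 0, 0, 0, 0.1], [0, 0, 0, 0, 0, 0, 0.1], [0, 0, 0, 0, 0, 0, 0.1], [0, 0, 0, 0, 0, 0, 0.1], [0, 0, 0, 0, 0, 0, 0.1], [0, 0, 0, 0, 0, 0, 0.1]])

```text
time: 13.78
tool_pos: [0.5626, 0.1532, 0.1006]
tool_rot: [3.142, -0.0, 1.193]
contact_force: [-0.2, 0.2, -0.9]
opening: 0.0198
grip_force: 58.0
```

```bash
python3 -c "
from h import *
go((.5629,.1530,.1),68.2)
e=grab('scene'); np.savez('s4.npz',**e)
cv2.imwrite('pics/in.png',cv2.resize(e['image'][205:260,285:365],None,fx=8,fy=8,interpolation=cv2.INTER_CUBIC))
"
```

```text
t 13.78 tcp [0.5626 0.1532 0.1006] rot [ 3.1416e+00 -1.0000e-04  1.1928e+00] F [-0.2  0.2 -0.9] tau [-0.15  0.09 -0.04] open 0.0198 grip 58.0
shift cm (start axes) [-0.01  0.03  0.06] (goal axes) [-0.01  0.03  0.06] rotvec [ 0.     -0.0001  0.0025]
```

View pics/in.png

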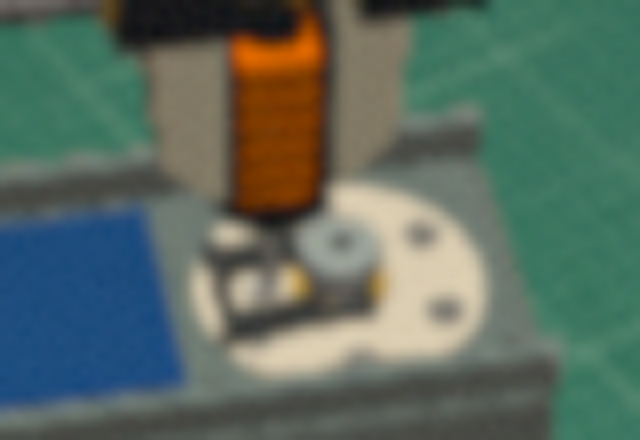

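The foot stands in the eye at crop (262,290), between the prongs and behind the bow. I go a touch lower, then pull along −y of the tool.

Request:
carry_out(deltas=[[0, 0, 0.03, 0, 0, 0, 0.1], [0, 0, 0.03, 0, 0, 0, 0.1], [0, 0, 0, 0, 0, 0, 0.1], [0, 0, 0, 0, 0, 0, 0.1], [0, -0.05, 0, 0, 0, 0, 0.1], [0, -0.1, 0, 0, 0, 0, 0.1], [0, -0.1, 0, 0, 0, 0, 0.1], [0, -0.1, 0, 0, 0, 0, 0.1]])

```text
time: 14.5
tool_pos: [0.5594, 0.1546, 0.1001]
tool_rot: [3.141, -0.0, 1.193]
contact_force: [1.2, -1.4, -1.8]
opening: 0.0196
grip_force: 58.0
```

```bash
python3 -c "
from h import *
go((.5629,.1530,.1),68.2)
"
```

```text
t 14.5 tcp [0.5594 0.1546 0.1001] rot [ 3.1414e+00 -2.0000e-04  1.1928e+00] F [ 1.2 -1.4 -1.8] tau [-0.15 -0.09 -0.01] open 0.0196 grip 58.0
shift cm (start axes) [-0.02  0.39  0.01] (goal axes) [-0.01  0.39  0.01] rotvec [ 0.0002 -0.0002  0.0025]
```

Request:
carry_out(deltas=[[0, -0.06, 0, 0, 0, 0, 0.1], [0, -0.06, 0, 0, 0, 0, 0.1], [0, -0.06, 0, 0, 0, 0, 0.1], [0, -0.06, 0, 0, 0, 0, 0.1], [0, -0.06, 0, 0, 0, 0, 0.1], [0, 0, 0, 0, 0, 0, 0.1], [0, 0, 0, 0, 0, 0, 0.1], [0, 0, 0, 0, 0, 0, 0.1]])

```text
time: 15.17
tool_pos: [0.5577, 0.1555, 0.1005]
tool_rot: [3.139, -0.001, 1.193]
contact_force: [3.8, -1.8, -0.4]
opening: 0.0199
grip_force: 58.0
```

The bow is engaged with about 4 N on it. I continue the pull.

Request:
carry_out(deltas=[[0, -0.07, 0, 0, 0, 0, 0.1], [0, -0.07, 0, 0, 0, 0, 0.1], [0, -0.07, 0, 0, 0, 0, 0.1], [0, -0.07, 0, 0, 0, 0, 0.1], [0, -0.07, 0, 0, 0, 0, 0.1], [0, -0.05, 0, 0, 0, 0, 0.1], [0, 0, 0, 0, 0, 0, 0.1], [0, 0, 0, 0, 0, 0, 0.1]])

```text
time: 15.83
tool_pos: [0.5522, 0.1572, 0.0998]
tool_rot: [-3.14, 0.0, 1.193]
contact_force: [1.3, -0.2, -1.6]
opening: 0.0197
grip_force: 58.0
```

Request:
carry_out(deltas=[[0, -0.07, 0, 0, 0, 0, 0.1], [0, -0.07, 0, 0, 0, 0, 0.1], [0, -0.07, 0, 0, 0, 0, 0.1], [0, -0.07, 0, 0, 0, 0, 0.1], [0, -0.07, 0, 0, 0, 0, 0.1], [0, -0.05, 0, 0, 0, 0, 0.1], [0, 0, 0, 0, 0, 0, 0.1], [0, 0, 0, 0, 0, 0, 0.1]])

```text
time: 16.5
tool_pos: [0.5491, 0.1586, 0.1]
tool_rot: [-3.141, -0.0, 1.193]
contact_force: [-0.4, 0.2, -0.1]
opening: 0.0198
grip_force: 58.0
```

```bash
python3 -c "
from h import *
go((.5629,.1530,.1),68.2)
"
```

```text
t 16.5 tcp [0.5491 0.1586 0.1   ] rot [-3.1415e+00 -1.0000e-04  1.1928e+00] F [-0.4  0.2 -0.1] tau [-0.08  0.12  0.02] open 0.0198 grip 58.0
shift cm (start axes) [-0.01  1.49  0.  ] (goal axes) [-0.01  1.49  0.  ] rotvec [-0.0001 -0.0001  0.0025]
```

```bash
cat >> h.py <<'E'
def clipmap(n='scene',z=.054,step=2.5):
    e=grab(n); a=np.deg2rad(-21.8); s=np.array([.5782,.1469])
    u=np.arange(-108,12,step)*1e-3; v=np.arange(-32.5,33,step)*1e-3; U,V=np.meshgrid(u,v)
    X=s[0]+U*np.cos(a)-V*np.sin(a); Y=s[1]+U*np.sin(a)+V*np.cos(a)
    p=proj(e,np.stack([X.ravel(),Y.ravel(),np.full(X.size,z)],-1)).reshape(*X.shape,2).astype(np.float32)
    r=cv2.remap(e['image'],p[...,0],p[...,1],cv2.INTER_LINEAR); mx=r.max(2); H=cv2.cvtColor(r,cv2.COLOR_BGR2HSV)
    print('cols x mm from -108 step',step,'; rows y from -32.5')
    for i in range(len(v)): print('%6.1f '%(v[i]*1e3)+''.join('#' if mx[i,j]<85 else 'b' if H[i,j,1]>140 and 95<H[i,j,0]<125 else 'o' if H[i,j,1]>140 else '.' for j in range(len(u))))
E
python3 -c "
from h import *
clipmap()"
```

```text
cols x mm from -108 step 2.5 ; rows y from -32.5
 -32.5 ................................................
 -30.0 ................................................
 -27.5 ..................b....bb.......................
 -25.0 ..bbbbbbbbbbbbbbbbbbbbbbbbb.....................
 -22.5 ..bbbbbbbbbbbbbbbbbbbbbbbbb.....................
 -20.0 ..bbbbbbbbbbbbbbbbbbbbbbbbb.....................
 -17.5 ..bbbbbbbbbbbbbbbbbbbbbbbbb##...................
 -15.0 ..bbbbbbbbbbbbbbbbbbbbbbbbb#########............
 -12.5 ..bbbbbbbbbbbbbbbbbbbbbbbbb#########............
 -10.0 ..bbbbbbbbbbbbbbbbbbbbbbbbb####...##........oo..
  -7.5 ..bbbbbbbbbbbbbbbbbbbbbbbbb#..................o.
  -5.0 ..bbbbbbbbbbbbbbbbbbbbbbbbb#....................
  -2.5 ..bbbbbbbbbbbbbbbbbbbbbbbbb#....................
   0.0 ..bbbbbbbbbbbbbbbbbbbbbbbbb#....................
   2.5 ..bbbbbbbbbbbbbbbbbbbbbbbbb##...................
   5.0 ..bbbbbbbbbbbbbbbbbbbbbbbbb###..................
   7.5 ..bbbbbbbbbbbbbbbbbbbbbbbbb####.####............
  10.0 ..bbbbbbbbbbbbbbbbbbbbbbbbb#########............
  12.5 ..bbbbbbbbbbbbbbbbbbbbbbbbb########.............
  15.0 ..bbbbbbbbbbbbbbbbbbbbbbbbb....####.............
  17.5 ..bbbbbbbbbbbbbbbbbbbbbbbbb...######............
  20.0 ..bbbbbbbbbbbbbbbbbbbbbbbbb..#######............
  22.5 ..bbbbbbbbbbbbbbbbbbbbbbbbb.#########...........
  25.0 ..bbbbbbbbbbbbbbbbbbbbbbbbb.##ooooooo...........
  27.5 ..bbbbbbbbbbbbbbbbbbbbbbbb..##oooooooo..........
  30.0 .............................#oooooooo#.........
  32.5 ..............................oooooooo#.........
```

Request:
carry_out(deltas=[[0, 0, 0.03, 0, 0, 0, 0.1], [0, 0, 0.03, 0, 0, 0, 0.1], [0, 0, 0, 0, 0, 0, 0.1], [0, -0.1, 0, 0, 0, 0, 0.1], [0, -0.1, 0, 0, 0, 0, 0.1], [0, -0.1, 0, 0, 0, 0, 0.1], [0, -0.1, 0, 0, 0, 0, 0.1], [0, 0, 0, 0, 0, 0, 0.1]])

```text
time: 17.22
tool_pos: [0.5452, 0.1602, 0.0994]
tool_rot: [-3.141, 0.0, 1.193]
contact_force: [0.4, 1.0, -0.5]
opening: 0.0197
grip_force: 58.0
```

```bash
python3 -c "
from h import *
go((.5629,.1530,.1),68.2)
clipmap()"
```

```text
t 17.22 tcp [0.5452 0.1602 0.0994] rot [-3.1414  0.      1.193 ] F [ 0.4  1.  -0.5] tau [-0.06  0.12 -0.02] open 0.0197 grip 58.0
shift cm (start axes) [-0.01  1.91 -0.06] (goal axes) [-0.01  1.91 -0.06] rotvec [-0.0002  0.      0.0027]
cols x mm from -108 step 2.5 ; rows y from -32.5
 -32.5 ................................................
 -30.0 ................................................
 -27.5 ...................bb..bbb......................
 -25.0 ..bbbbbbbbbbbbbbbbbbbbbbbbb.....................
 -22.5 ..bbbbbbbbbbbbbbbbbbbbbbbbb.....................
 -20.0 ..bbbbbbbbbbbbbbbbbbbbbbbbb.....................
 -17.5 ..bbbbbbbbbbbbbbbbbbbbbbb.####..................
 -15.0 ..bbbbbbbbbbbbbbbbbbbbbbb##########.............
 -12.5 ..bbbbbbbbbbbbbbbbbbbbbbb#########..............
 -10.0 ..bbbbbbbbbbbbbbbbbbbbbbb#####..........o...oo..
  -7.5 ..bbbbbbbbbbbbbbbbbbbbbbb.#.............o....oo.
  -5.0 ..bbbbbbbbbbbbbbbbbbbbbbb.#.............o.......
  -2.5 ..bbbbbbbbbbbbbbbbbbbbbbb.......................
   0.0 ..bbbbbbbbbbbbbbbbbbbbbbb.#.....................
   2.5 ..bbbbbbbbbbbbbbbbbbbbbbb.#.....................
   5.0 ..bbbbbbbbbbbbbbbbbbbbbbb.###...................
   7.5 ..bbbbbbbbbbbbbbbbbbbbbbb.#########.............
  10.0 ..bbbbbbbbbbbbbbbbbbbbbbb.########..............
  12.5 ..bbbbbbbbbbbbbbbbbbbbbbb.#######...............
  15.0 ..bbbbbbbbbbbbbbbbbbbbbbbb..#####...............
  17.5 ..bbbbbbbbbbbbbbbbbbbbbbbbb.######..............
  20.0 ..bbbbbbbbbbbbbbbbbbbbbbbbb########.............
  22.5 ..bbbbbbbbbbbbbbbbbbbbbbbbb#########............
  25.0 ..bbbbbbbbbbbbbbbbbbbbbbbb###oooooo#............
  27.5 ..bbbbbbbbbbbbbbbbbbbbbbb.##oooooooo#...........
  30.0 ...........................#oooooooo#...........
  32.5 ............................oooooooo#...........
```

The clip is off the shaft and follows the hook straight. I drag it on to the tray.

Request:
carry_out(deltas=[[0, -0.2, 0, 0, 0, 0, 0.1], [0, -0.3, 0, 0, 0, 0, 0.1], [0, -0.3, 0, 0, 0, 0, 0.1], [0, -0.3, 0, 0, 0, 0, 0.1], [0, -0.3, 0, 0, 0, 0, 0.1], [0, -0.3, 0, 0, 0, 0, 0.1], [0, -0.3, 0, 0, 0, 0, 0.1], [0, -0.3, 0, 0, 0, 0, 0.1]])

```text
time: 17.93
tool_pos: [0.5237, 0.1687, 0.0994]
tool_rot: [3.142, -0.0, 1.193]
contact_force: [0.1, 0.6, -1.1]
opening: 0.0195
grip_force: 58.0
```

Request:
carry_out(deltas=[[0, -0.3, 0, 0, 0, 0, 0.1], [0, -0.3, 0, 0, 0, 0, 0.1], [0, -0.3, 0, 0, 0, 0, 0.1], [0, -0.3, 0, 0, 0, 0, 0.1], [0, -0.3, 0, 0, 0, 0, 0.1], [0, -0.3, 0, 0, 0, 0, 0.1], [0, -0.1, 0, 0, 0, 0, 0.1], [0, 0, 0, 0, 0, 0, 0.1]])

```text
time: 18.6
tool_pos: [0.5061, 0.1757, 0.0994]
tool_rot: [-3.141, -0.0, 1.193]
contact_force: [0.7, 0.4, -0.2]
opening: 0.0197
grip_force: 58.0
```

```bash
python3 -c "
from h import *
go((.5629,.1530,.1),68.2)
clipmap()"
```

```text
t 18.6 tcp [0.5061 0.1757 0.0994] rot [-3.1415 -0.      1.1931] F [ 0.7  0.4 -0.2] tau [-0.07  0.07 -0.03] open 0.0197 grip 58.0
shift cm (start axes) [-0.02  6.11 -0.06] (goal axes) [-0.    6.11 -0.06] rotvec [-0.0001 -0.      0.0027]
cols x mm from -108 step 2.5 ; rows y from -32.5
 -32.5 ................................................
 -30.0 ................................................
 -27.5 ..................bb....b.......................
 -25.0 ..bbbbbbbbbbbbbbbbbbbbbbbbb.....................
 -22.5 ..bbbbbbbbbbbbbbbbbbbbbbbbb.....................
 -20.0 ..bbbbbbbbbbbbbbb.....bbbbb.....................
 -17.5 ..bbbbbb.#.###########bbbbb.....................
 -15.0 ..bbbbbb##########...#.bbbb.....................
 -12.5 ..bbbbbb##########bbb.bbbbb.....................
 -10.0 ..bbbbbb.####.....bbbbbbbbb.................oo..
  -7.5 ..bbbbbb.#....bb.bbbbbbbbbb.............o....oo.
  -5.0 ..bbbbbb.#....bbbbbbbbbbbbb.............o.......
  -2.5 ..bbbbbb......bbbbbbbbbbbbb.....................
   0.0 ..bbbbbb.#....bbbbbbbbbbbbb.....................
   2.5 ..bbbbbbb#...#####bbbb.bbbb.....................
   5.0 ..bbbbbbb###..#####...#.bbb.....................
   7.5 ..bbbbbbb###..########..bbb.....................
  10.0 ..bbbbbbb####.####.....bbbb.....................
  12.5 ..bbbbbbb######...bbbbbbbbb.....................
  15.0 ..bbbbbbb.######bbbbbbbbbbb.....................
  17.5 ..bbbbbbbb#######bbbbbbbbbb.....................
  20.0 ..bbbbbbbb########bbbbbbbbb.....................
  22.5 ..bbbbbbb##########bbbbbbbb.....................
  25.0 ..bbbbbb.##ooooooo#..bbbbbb.....................
  27.5 ..bbbbb..#oooooooo##..bbbbb.....................
  30.0 .........##ooooooo##............................
  32.5 ..........#ooooooo##............................
```

The clip lies on the mat, x about −88 to −50, clear of the wheel. Unhook: back, then up.

Request:
carry_out(deltas=[[0, 0.2, 0, 0, 0, 0, 0.1], [0, 0.2, 0, 0, 0, 0, 0.1], [0, 0, 0, 0, 0, 0, 0.1], [0, 0, -0.3, 0, 0, 0, 0.1], [0, 0, -0.5, 0, 0, 0, 0.1], [0, 0, -1.0, 0, 0, 0, 0.1], [0, 0, -1.5, 0, 0, 0, 0.1], [0, 0, -1.5, 0, 0, 0, 0.1]])

```text
time: 19.32
tool_pos: [0.51, 0.1741, 0.1486]
tool_rot: [-3.141, 0.0, 1.193]
contact_force: [-0.0, 1.0, 0.1]
opening: 0.0198
grip_force: 58.0
```

Request:
carry_out(deltas=[[0, 0, -1.5, 0, 0, 0, 0.1], [0, 0, -1.0, 0, 0, 0, 0.1], [0, 0, -0.5, 0, 0, 0, 0.1], [0, 0, 0, 0, 0, 0, 0.1], [0, 0, 0, 0, 0, 0, 0.1], [0, 0, 0, 0, 0, 0, 0.1], [0, 0, 0, 0, 0, 0, 0.1], [0, 0, 0, 0, 0, 0, 0.1]])

```text
time: 19.98
tool_pos: [0.5098, 0.174, 0.1767]
tool_rot: [-3.14, 0.001, 1.193]
contact_force: [0.1, 0.3, -0.4]
opening: 0.02
grip_force: 58.0
```

```bash
python3 -c "
from h import *
go((.5158,.3646,.1726),75.74)
clipmap()"
```

```text
t 19.98 tcp [0.5098 0.174  0.1767] rot [-3.1403e+00  7.0000e-04  1.1928e+00] F [ 0.1  0.3 -0.4] tau [-0.1   0.08 -0.01] open 0.02 grip 58.0
shift cm (start axes) [17.94 -6.47  0.4 ] (goal axes) [18.62 -4.11  0.41] rotvec [-0.0013  0.0006 -0.1292]
cols x mm from -108 step 2.5 ; rows y from -32.5
 -32.5 ................................................
 -30.0 ................................................
 -27.5 ........b.........bb...bbb......................
 -25.0 ..bbbbbbbbbbbbbbbbbbbbbbbbb.....................
 -22.5 ..bbbbbbbbbbbbbbbbbbbbbbbbb.....................
 -20.0 ..bbbbbbbbbbbbbbb.....bbbbb.....................
 -17.5 ..bbbbbb.#.###########bbbbb.....................
 -15.0 ..bbbbbb##########...#.bbbb.....................
 -12.5 ..bbbbbb##########bbb.bbbbb.....................
 -10.0 ..bbbbbb.#####....bbbbbbbbb..............o..oo..
  -7.5 ..bbbbbb.#....bb.bbbbbbbbbb.............o....oo.
  -5.0 ..bbbbbb.#.bbbbbbbbbbbbbbbb.............o.......
  -2.5 ..bbbbbb.#bbbbbbbbbbbbbbbbb.....................
   0.0 ..bbbbbb.#.bbbbbbbbbbbbbbbb.....................
   2.5 ..bbbbbb.##..#####.bbb.bbbb.....................
   5.0 ..bbbbbbb##########...#.bbb.....................
   7.5 ..bbbbbbb#############..bbb.....................
  10.0 ..bbbbbbb##########....bbbb.....................
  12.5 ..bbbbbbb##.......bbbbbbbbb.....................
  15.0 ..bbbbbbb..bbbbbbbbbbbbbbbb.....................
  17.5 ..bbbbbbbbbbbbbbbbbbbbbbbbb.....................
  20.0 ..bbbbbbbbbbbbbbbbbbbbbbbbb.....................
  22.5 ..bbbbbbbbbbbbbbbbbbbbbbbbb.....................
  25.0 ..bbbbbbbbbbbbbbbbbbbbbbbbb.....................
  27.5 ..bbbbbbbbbbbbbbbbbbbbbbbbb.....................
  30.0 ................................................
  32.5 ................................................
```

The clip stayed put. I carry the pick back to the stand.

Request:
carry_out(deltas=[[0, 0, 0, 0, 0, -0.065, 0.1], [0, 0, 0, 0, 0, -0.065, 0.1], [2.0, -0.4, 0, 0, 0, 0, 0.1], [3.0, -0.7, 0, 0, 0, 0, 0.1], [4.0, -0.9, 0, 0, 0, 0, 0.1], [4.0, -0.9, 0, 0, 0, 0, 0.1], [3.0, -0.7, 0, 0, 0, 0, 0.1], [1.5, -0.3, 0, 0, 0, 0, 0.1]])

```text
time: 20.7
tool_pos: [0.5144, 0.3571, 0.1768]
tool_rot: [-3.141, -0.001, 1.325]
contact_force: [-0.2, -0.3, -0.3]
opening: 0.0198
grip_force: 58.0
```

Request:
carry_out(deltas=[[0.8, -0.2, 0, 0, 0, 0, 0.1], [0.3, 0, 0, 0, 0, 0, 0.1], [0, 0, 0, 0, 0, 0, 0.1], [0, 0, 0, 0, 0, 0, 0.1], [0, 0, 0, 0, 0, 0, 0.1], [0, 0, 0, 0, 0, 0, 0.1], [0, 0, 0, 0, 0, 0, 0.1], [0, 0, 0, 0, 0, 0, 0.1]])

```text
time: 21.37
tool_pos: [0.5162, 0.3639, 0.1777]
tool_rot: [3.141, -0.0, 1.322]
contact_force: [-0.0, 0.3, -0.4]
opening: 0.0198
grip_force: 58.0
```

```bash
python3 -c "
from h import *
go((.5158,.3646,.0843),75.74)
e=grab('scene'); np.savez('s5.npz',**e)
p=robot.observe()['tool_pos']; print(proj(e,[p-[0,0,.02],p-[0,0,.045]]).round(2))
H=cv2.cvtColor(e['image'],cv2.COLOR_BGR2HSV); c=int(proj(e,p-[0,0,.03])[0,0]); print(c-8); print(H[148:172,c-8:c+9,1])"
```

```text
t 21.37 tcp [0.5162 0.3639 0.1777] rot [ 3.1414e+00 -2.0000e-04  1.3220e+00] F [-0.   0.3 -0.4] tau [-0.08  0.05  0.01] open 0.0198 grip 58.0
shift cm (start axes) [ 0.06 -0.06  9.34] (goal axes) [ 0.06 -0.06  9.34] rotvec [ 0.0002 -0.0002  0.0001]
[[238.98 145.83]
 [240.28 156.5 ]]
231
[[111 122 121 120 108  98 108  99  48  29  60  99 127 126 127 125 121]
 [ 63  74  87 105 113 120 116 103  38  31  63 106 125 130 126 131 129]
 [ 30  27  39  66  97 114 118  90  32  24  62 111 130 127 130 124 123]
 [ 29  24   5  42  76  94  91  58  14  21  70 113 126 126 131 129 127]
 [ 28  19  23  67  87  92  79  40  12  21  72 117 127 126 123 126 127]
 [ 24   8  72 112 127 122  87  25  15  24  72 114 126 124 123 121 115]
 [ 10  41  90 117 124 118  80  31  19  25  68 119 134 120 107  84  66]
 [ 14  21  45  66  98  96  93  89  46  29  55 111 129 107  69  40  43]
 [ 24  21  22  18  27  48 102  93  48  27  39 103 128  71  50  43  47]
 [ 22  25  27  24  11  13  48  45  31  28  37  96  78  53  45  42  43]
 [ 22  23  30  28  18  21  26  26  23  24  35  78  56  46  41  42  42]
 [115  52  32  26  29  29  19  
[... 192 characters left out ...]
197 154 107  64  35  27  18  24  24  28  36  48  56  54  62]
 [177 189 188 164  96  85  91  77  39  24  25  29  24  30  42  65  91]
 [132 185 224 162 102  94 112 126 105  62  29  20  24  21  22  32  63]
 [100 194 220 177 127  99  93 124 149 135  79  36  22  25  26  21  34]
 [133 190 210 197 151 112 100 133 157 169 152 105  52  26  17  24  21]
 [127 132 163 189 153 122 115 135 157 167 167 167 135  75  31  22  19]
 [109 100 142 163 142  98  95 127 140 134 116  91 103 115  79  32  26]
 [122 115 148 155  93  48  75 136 155 136  77  46  48  80 125 109  65]
 [152 165 193 168  89  59 116 172 158 109  53  42  42  47 140 181 141]
 [181 228 219 188 156 125 183 165 111  57  44  35  40  34 142 189 136]]
```

Request:
carry_out(deltas=[[0.06, -0.05, 0.5, 0, 0, 0, 0.1], [0, 0, 1.2, 0, 0, 0, 0.1], [0, 0, 1.2, 0, 0, 0, 0.1], [0, 0, 1.2, 0, 0, 0, 0.1], [0, 0, 1.0, 0, 0, 0, 0.1], [0, 0, 1.0, 0, 0, 0, 0.1], [0, 0, 0.6, 0, 0, 0, 0.1], [0, 0, 0.3, 0, 0, 0, 0.1]])

```text
time: 22.08
tool_pos: [0.5153, 0.365, 0.1062]
tool_rot: [-3.14, 0.001, 1.323]
contact_force: [-1.1, 0.3, -1.2]
opening: 0.0196
grip_force: 58.0
```

```bash
python3 -c "
from h import *
go((.5158,.3646,.0843),75.74)"
```

```text
t 22.08 tcp [0.5153 0.365  0.1062] rot [-3.1405e+00  9.0000e-04  1.3228e+00] F [-1.1  0.3 -1.2] tau [-0.1   0.07  0.  ] open 0.0196 grip 58.0
shift cm (start axes) [-0.02  0.06  2.19] (goal axes) [-0.02  0.06  2.19] rotvec [-0.0011  0.0009  0.0009]
```

Request:
carry_out(deltas=[[0, 0, 0.6, 0, 0, 0, 0.1], [0, 0, 0.8, 0, 0, 0, 0.1], [0, 0, 0.5, 0, 0, 0, 0.1], [0, 0, 0.2, 0, 0, 0, 0.1], [0, 0, 0.1, 0, 0, 0, 0.1], [0, 0, 0.08, 0, 0, 0, 0.1], [0, 0, 0, 0, 0, 0, 0.1], [0, 0, 0, 0, 0, 0, 0.1]])

```text
time: 22.75
tool_pos: [0.5159, 0.3653, 0.085]
tool_rot: [3.141, -0.001, 1.323]
contact_force: [0.8, 0.5, -0.2]
opening: 0.0199
grip_force: 58.0
```

```bash
python3 -c "
from h import *
go((.5158,.3646,.0843),75.74)"
```

```text
t 22.75 tcp [0.5159 0.3653 0.085 ] rot [ 3.1411e+00 -5.0000e-04  1.3229e+00] F [ 0.8  0.5 -0.2] tau [-0.06  0.01 -0.01] open 0.0199 grip 58.0
shift cm (start axes) [-0.07  0.01  0.07] (goal axes) [-0.07  0.01  0.07] rotvec [ 0.0005 -0.0005  0.0009]
```

Down 0.6 mm, release, then rise.

Request:
carry_out(deltas=[[0, 0, 0.06, 0, 0, 0, 0.1], [0, 0, 0, 0, 0, 0, 0.1], [0, 0, 0, 0, 0, 0, 0.5], [0, 0, 0, 0, 0, 0, 0.5], [0, 0, 0, 0, 0, 0, 0.5], [0, 0, 0, 0, 0, 0, 0.5], [0, 0, 0, 0, 0, 0, 0.5], [0, 0, 0, 0, 0, 0, 0.5]])

```text
time: 23.42
tool_pos: [0.5157, 0.3652, 0.084]
tool_rot: [3.142, -0.0, 1.323]
contact_force: [0.3, -1.3, -0.2]
opening: 0.0459
grip_force: 0.0
```

Request:
carry_out(deltas=[[0, 0, -0.5, 0, 0, 0, 0.5], [0, 0, -1.0, 0, 0, 0, 0.5], [0, 0, -1.5, 0, 0, 0, 0.5], [0, 0, -2, 0, 0, 0, 0.5], [0, 0, -2, 0, 0, 0, 0.5], [0, 0, -2, 0, 0, 0, 0.5], [0, 0, -1, 0, 0, 0, 0.5], [0, 0, 0, 0, 0, 0, 0.5]])

```text
time: 24.08
tool_pos: [0.5169, 0.3659, 0.1876]
tool_rot: [3.137, -0.004, 1.323]
contact_force: [0.7, -0.3, -0.1]
opening: 0.0458
grip_force: 0.0
```

```bash
python3 -c "
from h import *
go((.5158,.3646,.0843),75.74)
e=grab('scene')
cv2.imwrite('pics/fin.png',cv2.resize(e['image'][130:280,190:370],None,fx=4,fy=4,interpolation=cv2.INTER_CUBIC))
"
```

```text
t 24.08 tcp [0.5169 0.3659 0.1876] rot [ 3.1371 -0.0042  1.3228] F [ 0.7 -0.3 -0.1] tau [-0.08  0.06 -0.05] open 0.0458 grip 0.0
shift cm (start axes) [-0.2  -0.12 10.33] (goal axes) [-0.15 -0.08 10.33] rotvec [ 0.0045 -0.0042  0.0009]
```

View pics/fin.png

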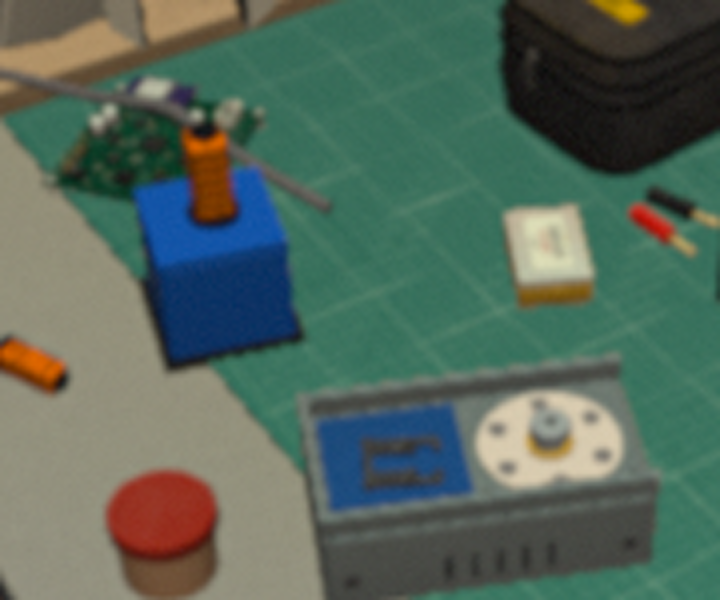

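The pick stands in its stand at (210,175). The clip lies on the blue mat at (400,460), clear of the wheel, and the bystanders are in place. I hand in.

```bash
python3 -c "
from h import *
print(robot.hand_in())"
```

```text
the job is handed in; nothing more can be done
None
```

The job is handed in at 24 s of the 51 s: the clip lies on the blue mat about 16 mm clear of the wheel, the pick is back in its stand, and in the final view of the work area (the screwdriver was out of frame) nothing else had moved; the one rough moment was a 61 N wrist force when I set the pick down to turn my grip.

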